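# Fetch the matching tart tamper from the sliding-lid box

## Robot

A 6-joint arm with a two-finger parallel gripper is mounted at the origin on the work surface. World frame = base frame: x ahead of the robot, y to its left, z up, the work surface at z = 0. Lengths are in m, angles in rad, forces in N, time in s.
With the tool pointing down it reaches from about 0.25 to 0.8 m from the base axis. Payload 3.9 kg.
Tool frame: the origin (TCP) lies at the very end of the fingers, on their centre line; the grasp point (between the pads) lies 19 mm behind it (ctrl.tcp_to_grasp is the distance from the TCP to the grasp point, in m); z points along the fingers, y is the direction in which the jaws open and shut (so a half turn about z gives the same grasp; the last joint's range is limited). The gripper opens to 85 mm and grips with 20 to 120 N. Pads are 22 mm wide; open, the fingers measure 114 mm over their backs; the gripper's body (76 mm by 85 mm) begins 54 mm behind the grasp point. The pads swing forward as they close: fully open they stand 13 mm farther back than shut.
Start: joints at [1.328, 0.26, -0.138, 1.173, 0, 1.571], TCP at [0.126, 0.51, 0.231] pointing down, gripper open.
Joint ranges: [-2.78, 2.78], [-0.83, 1.72], [-1.28, 1.37], [-1.9, 2.12], [-1.57, 1.48], [-3.14, 3.14]. Speed limits (rad/s): [2.57, 2.57, 3.14, 3.14, 3.14, 3.14].

## Interface

Orientations are given as a unit quaternion [x, y, z, w].
In Python, from workcell import ctrl gives the robot as it stands. Calls block until the motion is done:
- ctrl.reach(position, orientation): joint-space move of the TCP to a pose.
- ctrl.line_to(position, speed=0.15, orientation=None): straight line of the TCP; orientation=None keeps the orientation; speed is the mean speed in m/s.
- ctrl.goto_joints(angles): joint-space move.
- ctrl.gripper_to(opening, force=None): finger opening in m; force is the grip in N (None keeps the last); returns when the fingers have stopped.
- ctrl.wait(seconds).
- ctrl.solve_ik(position, orientation): joint angles nearest the present ones, or None.
- ctrl.observe(): the state.
- ctrl.get_image(name): name is "scene" or "side" or "wrist"; returns the picture (480x640x3 uint8, blue, green, red); there is no depth.
- ctrl.camera_params(name): a dict with "fx", "fy", "cx", "cy" (pixels), "dist" ([k1, k2, p1, p2, k3] as OpenCV has them; the pictures are not rectified), "R" (3x3) and "t" (3): a world point X has camera coordinates R X + t. Camera axes: x right, y down, z forward; pixel columns grow to the right and rows downward; lengths in m; the calibration is good to about 2 mm. A picture is of the moment at which its call begins: read the wrist's pose just before it. camera_params takes no time and is no camera call; for the wrist camera it gives the pose at the moment of the call.
A pose or a line that the arm cannot do raises ctrl.IKError and nothing moves.
- ctrl.sign_off(): hands the job in, once; it reports no verdict.
The state is a dict: "clock": time; "joint_positions": joint angles; "dq": joint speeds; "joint_torque": joint torques, N m; "position": TCP position; "ee_rot": TCP orientation; "ft_force": force on the tool from outside, world axes, zero at the start; "torque": the same for the moment, N m; "width": finger opening in m.
Only numpy, scipy, OpenCV 4.12 (cv2) and the standard library are available. Lean on these libraries where they do the work, as an engineer would, in place of code of your own. Each camera call takes 0.05 s, during which the arm holds its last target.

## Task

Slide the lid of the wooden box along its grooves until it comes free and lay it flat on the bench. Then lift out the tamper that fits the tart ring lying on the round marble board (wide tamper for the wide ring, narrow for the narrow) and stand it upright, head down, on that board beside the ring, with its whole head on the board. Leave the other tamper standing in the box, do not drop anything, and do not push or tip the rings, the shaker, the canister or the little bowl.

Things in the scene. Friction and masses are not known exactly. Their poses are not given: they have to be found in the camera images.
- box: pale wooden box fixed to the bench, outer 166 (x) x 124 (y) x 76.5 (z) mm; origin: centre of its underside. The lid slides out to its own -x (the low front). Inside 150 x 96 mm, floor 6 mm thick, a low divider (4 mm thick, top 21 mm above the bench) at x = 0 makes two compartments centred at x = +38 and -38 mm. Walls: sides 14 mm, front and back 8 mm; sides and back full height.
- box_mouth (a point): middle of the front wall's top outer edge, at x = -83, z = 60 mm in the box's frame; axes as the box's. Front wall and side ledges end at this height and carry the lid. Above the ledges run grooves 9.5 mm high, 112 mm from groove bottom to groove bottom, roofed by lips with 96 mm between them and open at this end.
- lid: loose plywood plate 156 (x) x 108 (y) x 7 mm, about 120 g; origin: centre of its underside. In the box its axes match the box's; closed, its origin is at x -5, y 0, z 60 mm in the box's frame. Starts 1 to 25 mm open. Play 2 mm each side, 2.5 mm upwards; slides with light wood friction (about 1 N). Out of the grooves once its origin is beyond x = -161 mm in the box's frame.
- lid_rib (a point): the lid's handle, this point being its centre, 20 mm above the lid's origin: a wooden rib across the middle of the lid's top, 12 mm thick along the lid's x, 50 mm long along its y, rising from 7 to 33 mm above the lid's underside. Axes as the lid's.
- wide_tamper: wooden tart tamper: a flat round head 54 mm in diameter and 14 mm thick with an upright round handle, 20 mm in diameter, on top of it; 50 mm tall in all. Origin: centre of the head's underside, z up along the handle. At the start it stands upright on the floor of one of the box's two compartments (either one). Loose, about 60 g. It fits the wide ring. Both tampers are of the same wood.
- narrow_tamper: wooden tart tamper: a flat round head 36 mm in diameter and 14 mm thick with an upright round handle, 20 mm in diameter, on top of it; 50 mm tall in all. Origin: centre of the head's underside, z up along the handle. At the start it stands upright on the floor of one of the box's two compartments (either one). Loose, about 40 g. It fits the narrow ring. Both tampers are of the same wood.
- board: round marble board fixed to the bench, 200 mm in diameter, 12 mm thick; origin: centre of its underside. A ring and the shaker stand on it.
- wide_ring: loose plain steel tart ring, open above and below: outer diameter 66 mm, inner 60 mm, 22 mm high. Origin: centre of its underside. One of the two rings lies on the round board, the other on the white chopping board; either may be where.
- narrow_ring: loose plain steel tart ring, open above and below: outer diameter 48 mm, inner 42 mm, 22 mm high. Origin: centre of its underside. One of the two rings lies on the round board, the other on the white chopping board; either may be where.
- shaker: loose closed metal shaker on the round board, a bystander: 53 mm in diameter, 62 mm tall; origin: centre of its underside.
- canister: loose steel canister on the bench, a bystander: 83 mm in diameter, 125 mm tall with a small knob on top; origin: centre of its underside.
- dish: loose little steel bowl on the bench, a bystander: 72 mm in diameter, 30 mm high; origin: centre of its underside. It stands just before the front of the wooden box, under the path of the lid, which slides over it 30 mm clear.
- chopping_board: white plastic chopping board fixed to the far side of the bench, 90 (x) x 120 (y) x 12 mm; origin: centre of its underside. The ring that is not in use lies on it.
Not all that is in view belongs to the job. Leave any green or purple look-alike of the box alone.

How it is judged:
By the outcome, as a careful person would: the job done as asked, in the order asked, and still so for the second after the job is handed in, with the robot touching nothing.
It also fails if it takes over 61 s, if anything falls off the work surface, if the arm or the gripper's body presses on something with over 40 N, if the wrist force passes 120 N, or if a joint passes its speed limit or range.

## Working session

There is one attempt and no reset: what is moved stays moved. The work goes in short steps, each a Python script; the robot and the scene stay as the last script left them, time stands still between calls to the robot, and variables do not carry over. Pictures are saved under pics/ and viewed, and the job is handed in when it is done.

```bash
ls; mkdir -p pics; python3 - <<'E'
from workcell import ctrl
import cv2,json
for n in ["scene","side","wrist"]:
    p=ctrl.camera_params(n); print(n,{k:(v if isinstance(v,(int,float)) else [list(map(lambda x:round(x,4),r)) if hasattr(r,'__len__') else round(r,4) for r in v]) for k,v in p.items()})
    cv2.imwrite(f"pics/{n}0.png",ctrl.get_image(n))
o=ctrl.observe();print(o['clock'],o['position'],o['ee_rot'],o['width'],ctrl.tcp_to_grasp)
E
```

```text
pics
scene {'fx': 471.44963161774916, 'fy': 471.44963161774916, 'cx': 322.03819166522726, 'cy': 234.11456189328175, 'dist': [np.float64(0.0216), np.float64(0.0), np.float64(0.0), np.float64(0.0), np.float64(0.0)], 'R': [[np.float64(-0.2472), np.float64(0.9688), np.float64(0.0167)], [np.float64(0.694), np.float64(0.1891), np.float64(-0.6947)], [np.float64(-0.6762), np.float64(-0.1602), np.float64(-0.7191)]], 't': [np.float64(0.1548), np.float64(-0.3189), np.float64(1.4489)]}
side {'fx': 475.9091946028056, 'fy': 475.9091946028056, 'cx': 327.01109388604203, 'cy': 241.4630370162429, 'dist': [np.float64(-0.0716), np.float64(0.0), np.float64(0.0), np.float64(0.0), np.float64(0.0)], 'R': [[np.float64(-0.9833), np.float64(-0.1807), np.float64(-0.0214)], [np.float64(-0.0729), np.float64(0.4991), np.float64(-0.8634)], [np.float64(0.1667), np.float64(-0.8475), np.float64(-0.504)]], 't': [np.float64(0.5465), np.float64(0.1302), np.float64(0.8872)]}
wrist {'fx': 424.60348646486227, 'fy': 424.60348646486227, 'cx': 315.8837023074893, 'cy': 236.87150532526996, 'dist': [np.float64(-0.0795), np.float64(0.0), np.float64(0.0), np.float64(0.0), np.float64(0.0)], 'R': [[np.float64(0.2405), np.float64(0.9706), np.float64(-0.0023)], [np.float64(0.933), np.float64(-0.2305), np.float64(0.2765)], [np.float64(0.2678), np.float64(-0.0686), np.float64(-0.961)]], 't': [np.float64(-0.5244), np.float64(-0.0366), np.float64(0.3796)]}
0.15 [0.12607576 0.50910243 0.2306818 ] [ 1.21084793e-01  9.92641897e-01 -7.26170778e-04 -9.99133935e-05] 0.08542737110809695 0.0187
```

View pics/scene0.png

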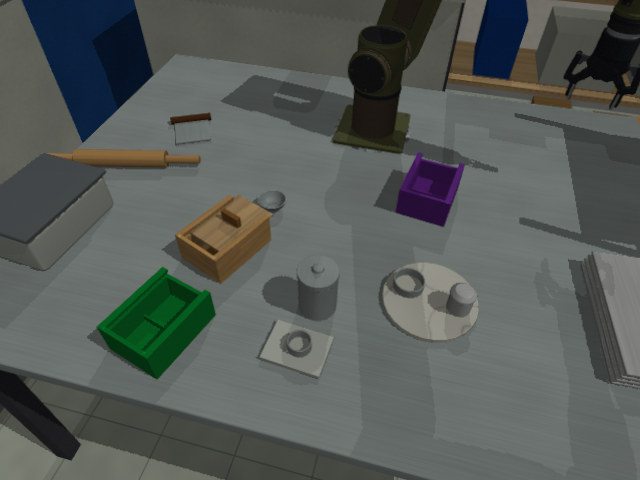

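View pics/side0.png

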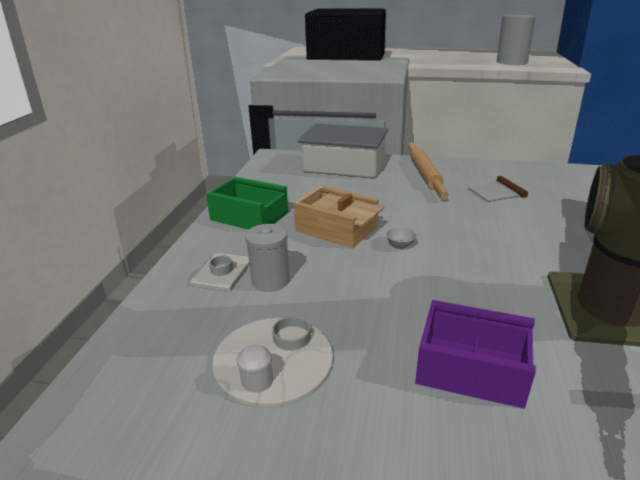

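View pics/wrist0.png

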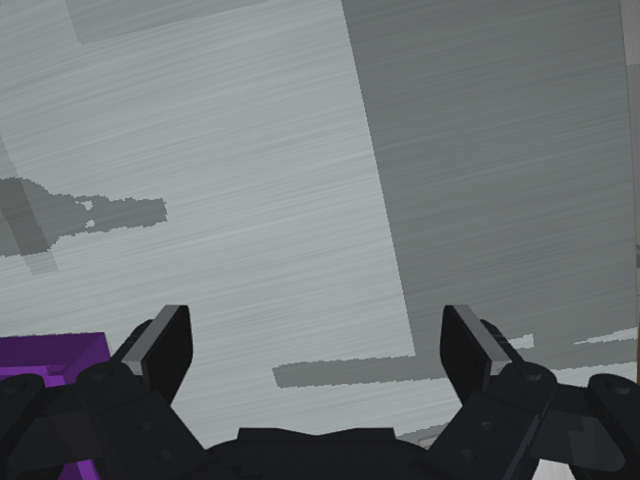

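The scene view shows the box at about (225,235), its rib at (233,212) and the dish at (271,201). The canister is at (318,290). The round board is at (430,300) with a ring at (408,283) and the shaker at (461,298), and the chopping board is at (297,348). The side view shows the same things. I'll zoom in to get accurate pixels.

```bash
python3 - <<'E'
import cv2,numpy as np
def crop(n,x,y,w,h,s,o):
    i=cv2.imread(f"pics/{n}0.png")[y:y+h,x:x+w]; i=cv2.resize(i,None,fx=s,fy=s,interpolation=cv2.INTER_CUBIC)
    cv2.imwrite(f"pics/{o}.png",i)
crop("scene",170,180,130,100,6,"c1")
crop("side",285,180,140,80,5.7,"c2")
crop("scene",250,255,240,120,3.3,"c3")
crop("side",190,220,150,180,3.3,"c4")
E
```

```text
(no output)
```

View pics/c1.png

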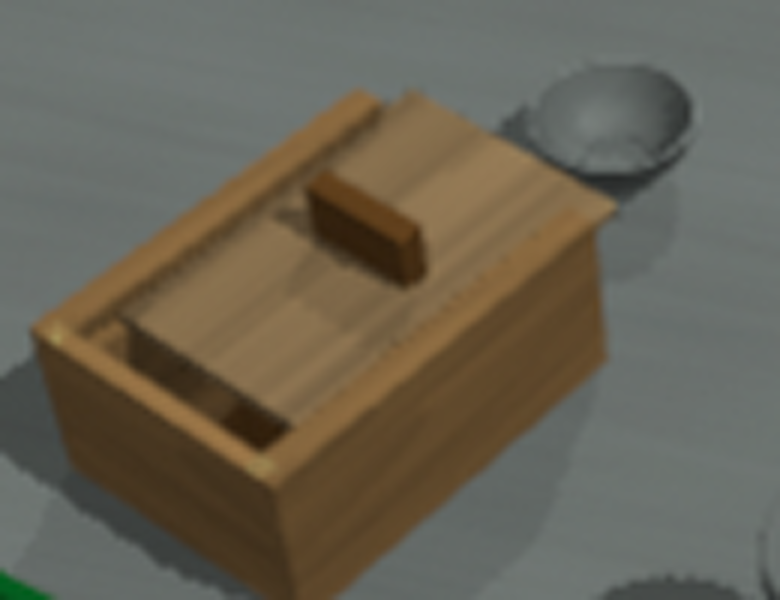

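View pics/c2.png

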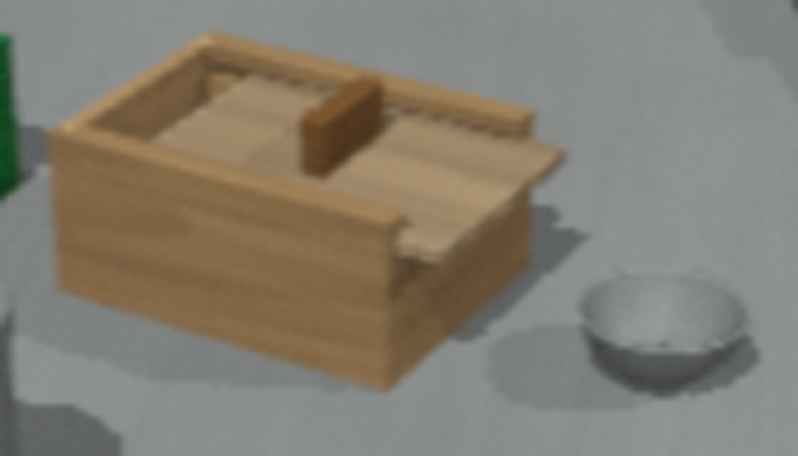

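View pics/c3.png

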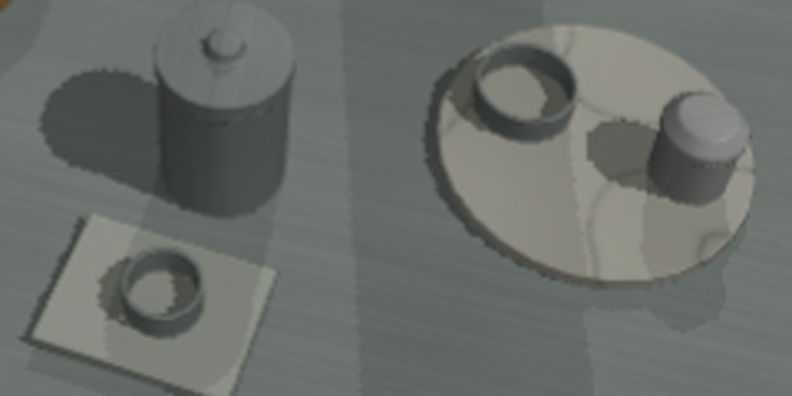

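View pics/c4.png

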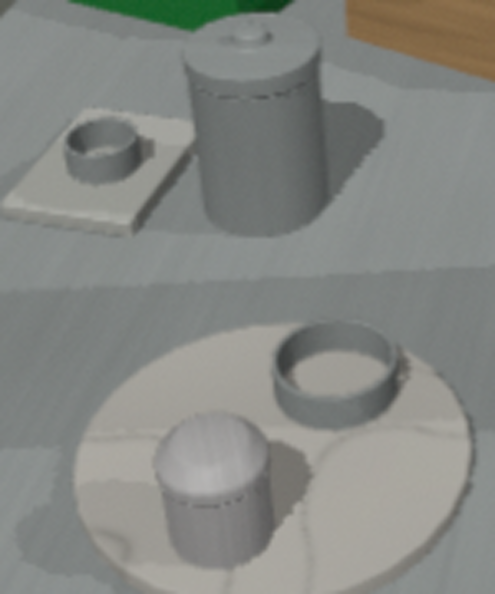

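The box front faces the dish and the lid is partly open. I'll cast rays from the corners I read off and check them against the given sizes.

```bash
cat > h.py <<'E'
import numpy as np,cv2
from workcell import ctrl
def ray(n,uv,p=None):
    p=p or ctrl.camera_params(n)
    K=np.array([[p['fx'],0,p['cx']],[0,p['fy'],p['cy']],[0,0,1.]])
    u=cv2.undistortPoints(np.array([[uv]],float),K,np.array(p['dist'],float))[0,0]
    R=np.array(p['R']);t=np.array(p['t'])
    d=R.T@np.array([u[0],u[1],1]);return -R.T@t,d/np.linalg.norm(d)
def plane(n,uv,z,p=None):
    c,d=ray(n,uv,p);return c+d*(z-c[2])/d[2]
def tri(a,b):
    (c1,d1),(c2,d2)=ray('scene',a),ray('side',b)
    s=np.linalg.lstsq(np.stack([d1,-d2],1),c2-c1,rcond=None)[0]
    p,q=c1+s[0]*d1,c2+s[1]*d2
    return (p+q)/2,np.linalg.norm(p-q)
def proj(n,X,p=None):
    p=p or ctrl.camera_params(n)
    K=np.array([[p['fx'],0,p['cx']],[0,p['fy'],p['cy']],[0,0,1.]])
    return cv2.projectPoints(np.atleast_2d(X).astype(float),cv2.Rodrigues(np.array(p['R']))[0],np.array(p['t']),K,np.array(p['dist'],float))[0][:,0]
E
python3 - <<'E'
from h import *
np.set_printoptions(precision=4,suppress=True)
S=lambda x,y:(170+x/6-.4,180+y/6-.4)
D=lambda x,y:(285+x/5.7-.4,180+y/5.7-.4)
bl,br,fl,fr=[tri(S(*a),D(*b)) for a,b in [((38,330),(208,36)),((277,490),(55,132)),((365,92),(533,115)),((597,215),(400,222))]]
for q in (bl,br,fl,fr):print(q)
P=lambda z:[plane('scene',S(*a),z)[:2] for a in [(38,330),(277,490),(365,92),(600,215)]]
Q=lambda z:[plane('side',D(*a),z)[:2] for a in [(208,36),(55,132),(533,115),(400,222)]]
for F in(P,Q):
  a=F(.0765);print(np.array(a),[np.linalg.norm(a[i]-a[j]) for i,j in((0,1),(0,2),(1,3))])
rs=np.array([plane('scene',S(*a),.093)[:2] for a in [(308,185),(325,170),(424,235),(408,247)]])
rd=np.array([plane('side',D(*a),.093)[:2] for a in [(303,115),(325,120),(382,85),(363,76)]])
print(rs,rs.mean(0));print(rd,rd.mean(0))
C=lambda x,y:(250+x/3.3-.4,255+y/3.3-.4)
E4=lambda x,y:(190+x/3.3-.4,220+y/3.3-.4)
def ext(n,f,pts,z,nm):
    a=np.array([plane(n,f(*q),z)[:2] for q in pts]);
    c=cv2.minEnclosingCircle(a.astype(np.float32));print(nm,n,c)
ext('scene',C,[(473,90),(579,90),(525,42),(525,130)],.034,'ringB')
ext('side',E4,[(272,370),(400,365),(335,321)],.034,'ringB')
ext('scene',C,[(121,288),(204,288),(163,247)],.034,'ringC')
ext('side',E4,[(65,150),(141,148),(102,118)],.034,'ringC')
ext('scene',C,[(440,130),(752,165),(570,24),(615,283)],.012,'board')
ext('scene',C,[(155,55),(296,60),(225,0),(225,108)],.115,'can')
ext('scene',C,[(648,165),(745,165)],.03,'shaker')
ext('side',E4,[(165,520),(273,520)],.03,'shaker')
ext('scene',S,[(530,105),(692,115),(615,63),(600,175)],.03,'dish')
ext('side',D,[(580,310),(748,318),(665,270)],.03,'dish')
E
```

```text
(array([ 0.6288, -0.3261,  0.0769]), np.float64(0.002822296925780828))
(array([ 0.6743, -0.2153,  0.0765]), np.float64(0.0015091850276295143))
(array([ 0.476 , -0.2626,  0.0766]), np.float64(0.002087414548107297))
(array([ 0.5189, -0.1522,  0.0784]), np.float64(0.00032143350327051146))
[[ 0.6269 -0.3276]
 [ 0.6752 -0.2147]
 [ 0.4745 -0.2635]
 [ 0.5165 -0.152 ]] [np.float64(0.12277262978428713), np.float64(0.16529455474515395), np.float64(0.1705562438446989)]
[[ 0.6292 -0.324 ]
 [ 0.6741 -0.2166]
 [ 0.4764 -0.2608]
 [ 0.5194 -0.1555]] [np.float64(0.11638843607024234), np.float64(0.16536428056762562), np.float64(0.16636534886740487)]
[[ 0.546  -0.2551]
 [ 0.5367 -0.2522]
 [ 0.5596 -0.204 ]
 [ 0.5671 -0.2073]] [ 0.5523 -0.2297]
[[ 0.5673 -0.2129]
 [ 0.5576 -0.2094]
 [ 0.5391 -0.2465]
 [ 0.5483 -0.2544]] [ 0.5531 -0.2308]
ringB scene ((0.585984468460083, 0.1785801351070404), 0.03629423305392265)
ringB side ((0.5830332040786743, 0.18391993641853333), 0.033416032791137695)
ringC scene ((0.7850993871688843, -0.005343578290194273), 0.024076174944639206)
ringC side ((0.7816058397293091, -0.0018931201193481684), 0.02699449099600315)
board scene ((0.6048785448074341, 0.22621041536331177), 0.10113238543272018)
can scene ((0.6754465103149414, 0.0025007622316479683), 0.04135263338685036)
shaker scene ((0.6178750991821289, 0.28898677229881287), 0.030146339908242226)
shaker side ((0.6112766265869141, 0.29648464918136597), 0.02531225048005581)
dish scene ((0.41492849588394165, -0.18607236444950104), 0.03495487570762634)
dish side ((0.41501113772392273, -0.18302589654922485), 0.03396637365221977)
```

Every size agrees: the box measures about 166 x 120, the board ring has r≈0.034 (wide) and the other r≈0.025 (narrow). So I need the **wide tamper**. The box centre is near (0.5745,-0.239) with yaw -22.3°, and the lid is about 18 mm open. Next I'll hover over the rib and look with the wrist camera.

```bash
cat >> h.py <<'E'
from scipy.spatial.transform import Rotation as Ro
yaw=np.radians(-22.3); BC=np.array([.5745,-.239])
def down(ang):
    y=np.array([np.cos(ang),np.sin(ang),0]);z=np.array([0,0,-1.]);x=np.cross(y,z)
    return Ro.from_matrix(np.stack([x,y,z],1)).as_quat()
def box(x,y,z):
    c,s=np.cos(yaw),np.sin(yaw);return [BC[0]+c*x-s*y,BC[1]+s*x+c*y,z]
E
python3 - <<'E'
from h import *
np.set_printoptions(precision=3,suppress=True)
for u in[(399,213),(444,222),(463,165),(415,157)]:print(plane('scene',u,.0))
rib=[.5527,-.2302]
for a in(yaw,yaw+np.pi):
    print([ctrl.solve_ik(p,down(a)) for p in ([*rib,.17],[*rib,.071],[.36,0,.03])])
    p=ctrl.camera_params('wrist');print(-np.array(p['R']).T@np.array(p['t']))
E
```

```text
[0.347 0.13  0.   ]
[0.35  0.242 0.   ]
[0.103 0.277 0.   ]
[0.101 0.142 0.   ]
[array([-0.395,  0.416, -0.068,  1.087,  0.   ,  1.565]), array([-0.395,  0.49 , -0.222,  0.859,  0.   ,  1.565]), array([ 0.   ,  0.201, -0.842,  0.528,  0.   ,  1.96 ])]
[0.059 0.527 0.374]
[array([-0.395,  0.416, -0.068,  1.087,  0.   , -1.576]), array([-0.395,  0.49 , -0.222,  0.859,  0.   , -1.576]), array([ 0.   ,  0.201, -0.842,  0.528,  0.   , -1.182])]
[0.059 0.527 0.374]
```

```bash
python3 - <<'E'
from h import *
np.set_printoptions(precision=4,suppress=True)
ctrl.reach([.5527,-.2302,.19],down(yaw))
p=ctrl.camera_params('wrist');im=ctrl.get_image('wrist');cv2.imwrite('pics/w1.png',im)
import pickle;pickle.dump(p,open('w1.pkl','wb'));print(ctrl.observe()['clock'])
E
```

```text
3.2
```

View pics/w1.png

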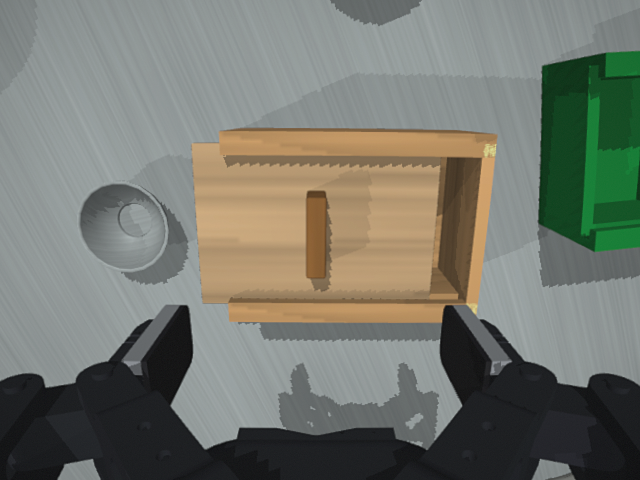

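The wrist view shows the rib top between (306,196) and (326,278), and the lid's front edge running from (193,143) to (202,303). The box's outer top corners are near (220,131), (496,134) and (230,321).

```bash
python3 - <<'E'
from h import *
import pickle;p=pickle.load(open('w1.pkl','rb'))
np.set_printoptions(precision=4,suppress=True)
P=lambda u,z:plane('wrist',u,z,p)[:2]
im=cv2.imread('pics/w1.png');hsv=cv2.cvtColor(im,cv2.COLOR_BGR2HSV)
print([hsv[240,x] .tolist() for x in (280,310,316,322,335)])
r=np.array([P(u,.093) for u in[(306.5,198),(325,198),(325,278),(306.5,278)]]);print(r,r.mean(0))
a,b=(r[0]+r[1])/2,(r[2]+r[3])/2;d=b-a;print('rib len',np.linalg.norm(d),'yaw',np.degrees(np.arctan2(d[1],d[0]))-90)
f=P((193,143),.067),P((202,303),.067);d=f[1]-f[0];print('lid front',np.linalg.norm(d),np.degrees(np.arctan2(d[1],d[0])))
k=P((220,131),.0765),P((496,134),.0765),P((230,321),.0765);print(k,np.linalg.norm(k[1]-k[0]),np.linalg.norm(k[2]-k[0]),np.degrees(np.arctan2(*(k[1]-k[0])[::-1])))
print((np.array(k[1])+np.array(k[2]))/2)
E
```

```text
[[17, 97, 198], [15, 156, 141], [15, 158, 134], [15, 151, 135], [17, 95, 163]]
[[ 0.5578 -0.2045]
 [ 0.5676 -0.2085]
 [ 0.5493 -0.2541]
 [ 0.5389 -0.2499]] [ 0.5534 -0.2292]
rib len 0.04913113905131349 yaw -202.23220310205016
lid front 0.10784325875762804 -113.41145694978708
(array([ 0.5243, -0.1506]), array([ 0.6764, -0.2139]), array([ 0.4766, -0.2649])) 0.1647945029132918 0.12394046200106357 -22.6083532452559
[ 0.5765 -0.2394]
```

Wrist and fixed views agree within 2 mm: rib (0.553,-0.2297), yaw -22.4°, measured rib length 49 mm (50 given). Now I'll grip it.

```bash
sed -i 's/-22.3); BC=.*/-22.4); BC=np.array([.5755,-.2392])/' h.py; python3 - <<'E'
from h import *
np.set_printoptions(precision=4,suppress=True)
rib=np.array([.553,-.2297])
ctrl.reach([*rib,.11],down(yaw))
ctrl.line_to([*rib,.071],.1)
ctrl.gripper_to(.0,40)
o=ctrl.observe();print(o['clock'],o['width'],o['position'],o['ft_force'])
u=-np.array([np.cos(yaw),np.sin(yaw)])
for d in(.02,.155):
    ctrl.line_to([*(rib+u*d),.0715],.1)
    o=ctrl.observe();print(o['clock'],o['width'],o['position'],o['ft_force'])
cv2.imwrite('pics/s2.png',ctrl.get_image('side'))
E
```

```text
4.825 0.011202521076823957 [ 0.5532 -0.2298  0.0712] [-0.2644 -0.4738  2.0355]
5.175 0.011317069320049552 [ 0.534  -0.2219  0.0713] [-0.8179 -0.499  -1.7506]
6.675 0.01146525783222229 [ 0.4106 -0.171   0.0716] [ 0.3874 -0.0854 -0.8161]
```

View pics/s2.png

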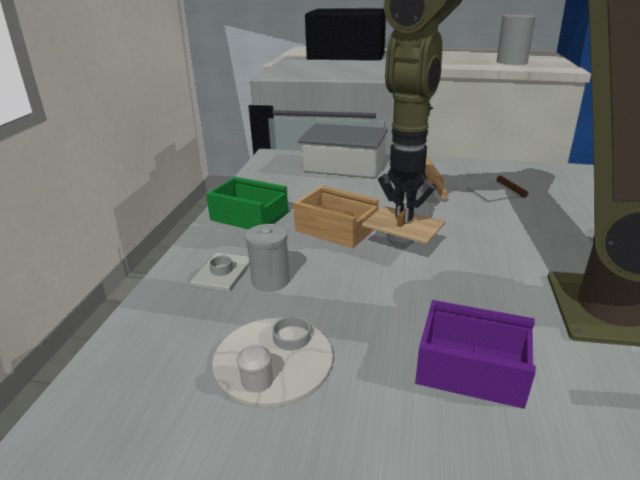

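The side view shows the lid free of the box and held level at (403,222), above the dish. I'll lay it on the open bench at about (0.36,-0.01).

```bash
python3 - <<'E'
from h import *
np.set_printoptions(precision=4,suppress=True)
o=ctrl.observe();q=o['position']
u=-np.array([np.cos(yaw),np.sin(yaw)])
ctrl.line_to([q[0]+u[0]*.01,q[1]+u[1]*.01,.11],.15)
ctrl.line_to([.36,-.01,.09],.2)
ctrl.line_to([.36,-.01,.018],.1)
z=.018
f0=ctrl.observe()['ft_force'][2]
while z>.008:
    z-=.001; ctrl.line_to([.36,-.01,z],.03)
    f=ctrl.observe()['ft_force'][2]
    if f-f0>2: break
print(z,f0,f)
ctrl.gripper_to(.035);ctrl.wait(.1)
o=ctrl.observe();print(o['clock'],o['width'],o['position'],o['ft_force'])
ctrl.line_to([.36,-.01,.10],.2)
ctrl.reach(box(0,0,.22),down(yaw))
import pickle;p=ctrl.camera_params('wrist');cv2.imwrite('pics/w3.png',ctrl.get_image('wrist'))
pickle.dump(p,open('w3.pkl','wb'))
cv2.imwrite('pics/s3.png',ctrl.get_image('scene'));print(ctrl.observe()['clock'])
E
```

```text
0.010999999999999992 -0.7743726703117884 3.1471571661203828
11.1833 0.03528560687812842 [ 0.36  -0.01   0.011] [-0.1683  0.1663  0.2634]
13.15
```

View pics/w3.png

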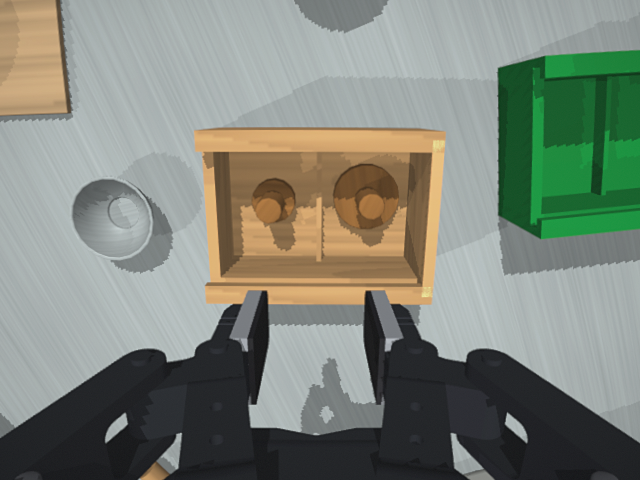

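View pics/s3.png

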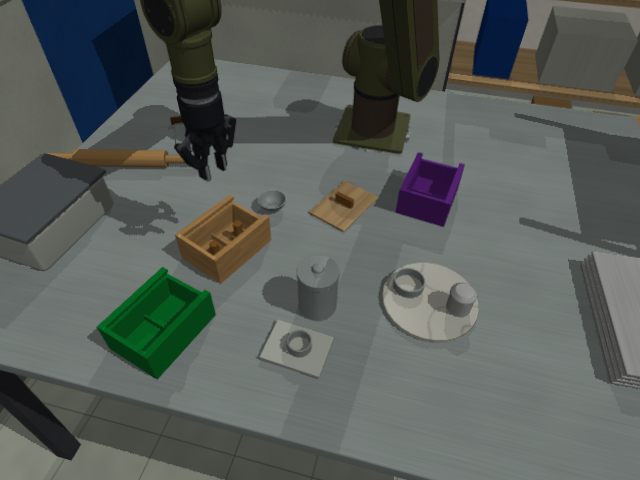

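The scene view shows the lid lying flat at (343,204), clear of the dish and the purple box. In the wrist view the wide tamper is in the back compartment, with its head at (366,196) and handle top at (371,206). The narrow one is in front, with its handle top at (268,210).

```bash
python3 - <<'E'
from h import *
import pickle;p=pickle.load(open('w3.pkl','rb'))
np.set_printoptions(precision=4,suppress=True)
def bx(w):
    d=np.array(w)-BC;c,s=np.cos(yaw),np.sin(yaw);return np.array([c*d[0]+s*d[1],-s*d[0]+c*d[1]])
for n,u,z in[('wide top',(371,206.5),.056),('wide head',(366,197),.020),('nar top',(267.5,210),.056),('nar head',(273.5,201),.020)]:
    w=plane('wrist',u,z,p)[:2];print(n,w,bx(w))
for n,us,z in[('head',[(333,196),(399,196),(366,163)],.02),('handle',[(359,206),(384,206)],.056)]:
    a=np.array([plane('wrist',q,z,p)[:2] for q in us],np.float32);print(n,cv2.minEnclosingCircle(a))
for u in[(196,131),(444,133),(432,303),(206,303)]:print(bx(plane('wrist',u,.0765,p)[:2]))
E
```

```text
wide top [ 0.6143 -0.248 ] [0.0392 0.0067]
wide head [ 0.6148 -0.2478] [0.0396 0.007 ]
nar top [ 0.5428 -0.2214] [-0.037  0.004]
nar head [ 0.5435 -0.2221] [-0.0361  0.0036]
head ((0.6151282787322998, -0.24700772762298584), 0.027111392468214035)
handle ((0.6148009896278381, -0.24775663018226624), 0.00931495614349842)
[-0.0804  0.0619]
[0.0834 0.0607]
[ 0.0844 -0.0614]
[-0.0823 -0.0615]
```

The handle-top and head estimates agree within 1 mm at (0.6146,-0.2477), with the right radii, so the tamper is upright. I'll grip it with the jaws along the box's y and a 32 mm opening.

```bash
python3 - <<'E'
from h import *
np.set_printoptions(precision=4,suppress=True)
T=[.6146,-.2477];a=yaw+np.pi/2
print(ctrl.solve_ik([*T,.029],down(a)), ctrl.solve_ik([.667,.222,.03],down(np.radians(109))))
ctrl.gripper_to(.032)
ctrl.reach([*T,.11],down(a))
ok=True
for z in(.07,.05,.04,.03):
    ctrl.line_to([*T,z],.1);o=ctrl.observe();print(z,o['ft_force'],o['torque'])
    if abs(o['ft_force'][2])>5: ok=False;break
if ok:
    ctrl.gripper_to(0,40);o=ctrl.observe();print(o['clock'],o['width'],o['position'],o['ft_force'])
    cv2.imwrite('pics/w4.png',ctrl.get_image('wrist'))
E
```

```text
[-0.3831  0.6252 -0.0916  0.854   0.      0.0078] [ 0.3213  0.6862  0.035   0.9195  0.     -0.0103]
0.07 [-0.053  -0.7248  0.4884] [-0.0188  0.0477 -0.0057]
0.05 [ 0.3199 -0.0887 -1.3734] [ 0.0215 -0.0258 -0.0303]
0.04 [-0.0101 -0.112   0.1307] [-0.0312 -0.0013  0.0241]
0.03 [0.4299 0.5323 5.858 ] [ 0.164  -0.2128 -0.0088]
```

A light contact of 6 N; the moment puts it on the finger linkage at the box's +y lip. I'll back off to z=0.036, which still overlaps 20 mm of the handle, and grip there.

```bash
python3 - <<'E'
from h import *
np.set_printoptions(precision=4,suppress=True)
T=[.6146,-.2477]
ctrl.line_to([*T,.036],.1);o=ctrl.observe();print(o['ft_force'],o['torque'])
ctrl.gripper_to(0,40);o=ctrl.observe();print(o['clock'],o['width'],o['position'],o['ft_force'],o['torque'])
ctrl.line_to([*T,.05],.05);o=ctrl.observe();print(o['width'],o['ft_force'])
ctrl.line_to([*T,.22],.2);o=ctrl.observe();print(o['clock'],o['width'],o['ft_force'])
for n in('wrist','side'):cv2.imwrite(f'pics/{n}5.png',ctrl.get_image(n))
E
```

```text
[-0.8706 -0.211   0.1141] [ 0.0406 -0.0231 -0.0363]
16.675 0.017892943891608285 [ 0.6145 -0.2476  0.0359] [0.1092 0.3619 2.093 ] [0.0467 0.0588 0.0089]
0.018598355573159208 [-0.1965 -0.7512  0.4124]
18.1083 0.018306552837969385 [-0.1715 -0.9617 -0.0846]
```

View pics/wrist5.png

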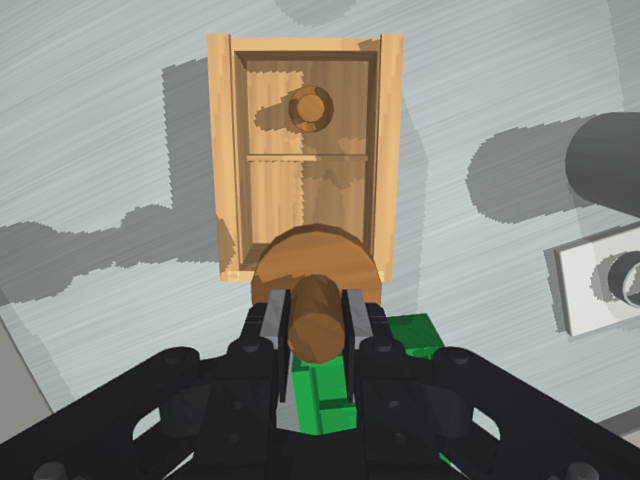

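View pics/side5.png

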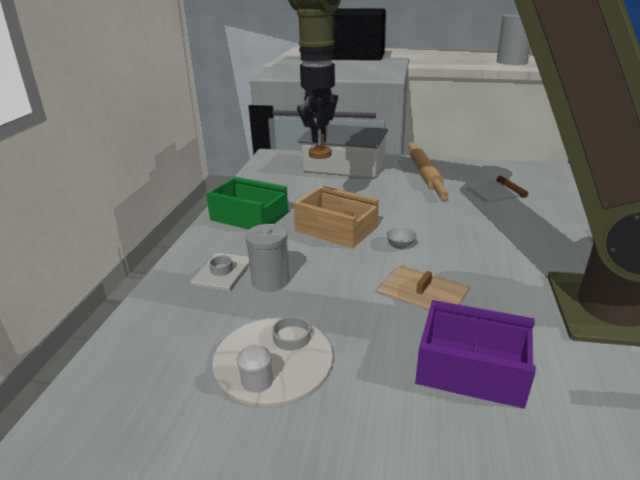

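The wide tamper is gripped and hangs below the fingers, and the narrow one is still standing at wrist (310,108). I'll move above the board and check tilt against a predicted head outline.

```bash
python3 - <<'E'
from h import *
np.set_printoptions(precision=4,suppress=True)
ctrl.reach([.667,.222,.2],down(np.radians(109)))
ctrl.line_to([.667,.222,.08],.2)
o=ctrl.observe();print(o['clock'],o['width'],o['position'])
P=np.array(o['position'])
for n in('wrist','side','scene'):
    p=ctrl.camera_params(n);im=ctrl.get_image(n)
    t=np.linspace(0,2*np.pi,60);
    for z,r in((P[2]-.03,.027),(P[2]-.016,.027)):
        X=np.stack([P[0]+r*np.cos(t),P[1]+r*np.sin(t),0*t+z],1)
        cv2.polylines(im,[proj(n,X,p).round().astype(int)[:,None]],True,(0,0,255) if z<P[2]-.02 else (255,0,0),1)
    if n!='wrist':
        c=proj(n,P[None],p)[0].astype(int);im=im[max(0,c[1]-70):c[1]+80,max(0,c[0]-100):c[0]+100];im=cv2.resize(im,None,fx=3.5,fy=3.5)
    cv2.imwrite(f'pics/{n}6.png',im)
E
```

```text
20.6833 0.01837132280704743 [0.668  0.2217 0.0811]
```

View pics/wrist6.png

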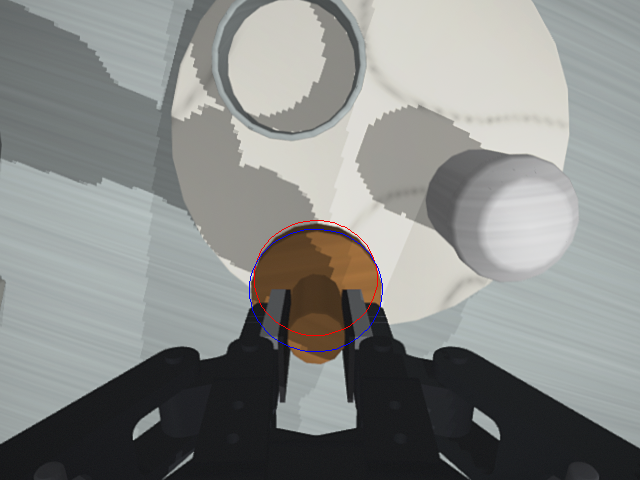

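View pics/side6.png

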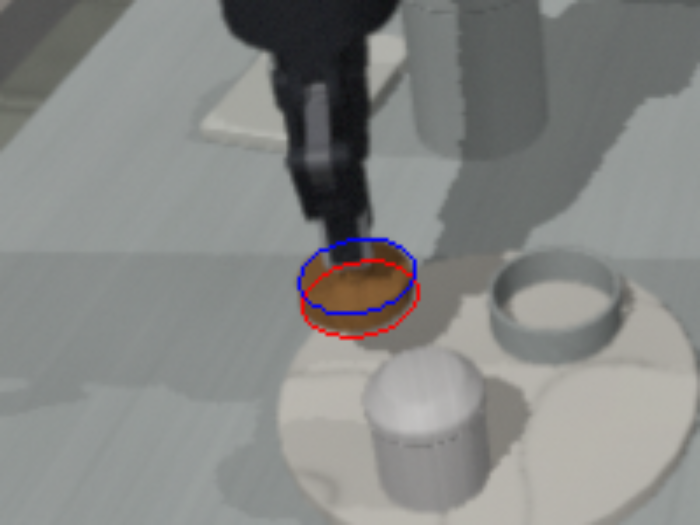

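View pics/scene6.png

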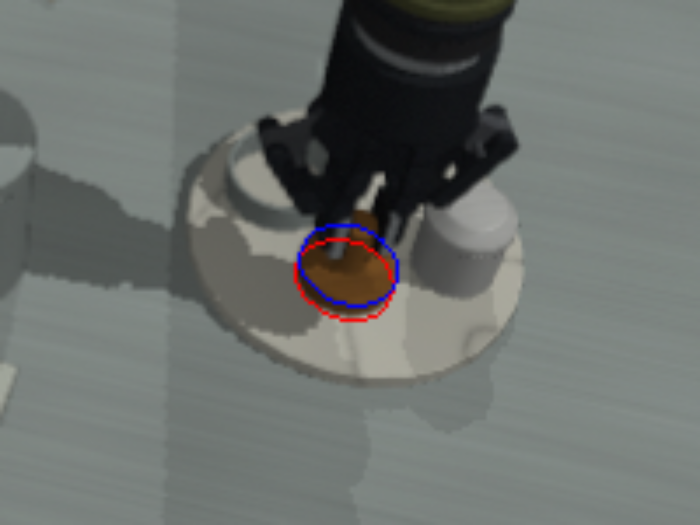

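```bash
python3 - <<'E'
from h import *
np.set_printoptions(precision=4,suppress=True)
P=np.array(ctrl.observe()['position']);R=Ro.from_quat(ctrl.observe()['ee_rot']).as_matrix();print(R[:,2])
ax=R[:,1];n='wrist';p=ctrl.camera_params(n);im=ctrl.get_image(n);t=np.linspace(0,2*np.pi,80)
g=P-R[:,2]*.010
for deg,col in((0,(0,0,255)),(5,(0,255,0)),(10,(255,0,0)),(-5,(0,255,255))):
    Q=Ro.from_rotvec(ax/np.linalg.norm(ax)*np.radians(deg))
    for z,r in((-.03,.027),(-.016,.027),(.02,.01)):
        X=P+np.stack([r*np.cos(t),r*np.sin(t),0*t+z],1)
        X=g+Q.apply(X-g)
        u=proj(n,X,p);print(deg,z,u.min(0),u.max(0))
cv2.imwrite('pics/w7.png',cv2.resize(im[200:400,210:430],None,fx=3,fy=3))
E
```

```text
[ 0.0038  0.0013 -1.    ]
0 -0.03 [253.7233 219.9037] [377.0452 334.7712]
0 -0.016 [248.8765 228.6211] [381.7268 351.1315]
0 0.02 [284.3171 309.7612] [345.7556 364.1652]
5 -0.03 [253.3056 213.3861] [377.4713 325.4369]
5 -0.016 [248.5481 224.813 ] [382.0911 343.4937]
5 0.02 [284.3829 313.5244] [345.6895 364.7803]
10 -0.03 [252.7883 207.3267] [378.0145 316.1573]
10 -0.016 [248.1447 221.5562] [382.5275 335.8287]
10 0.02 [284.4649 317.3919] [345.6089 365.0597]
-5 -0.03 [254.0423 226.8299] [376.7518 344.1387]
-5 -0.016 [249.131  232.9314] [381.5002 358.7144]
-5 0.02 [284.2681 306.1377] [345.8065 363.2115]
```

View pics/w7.png

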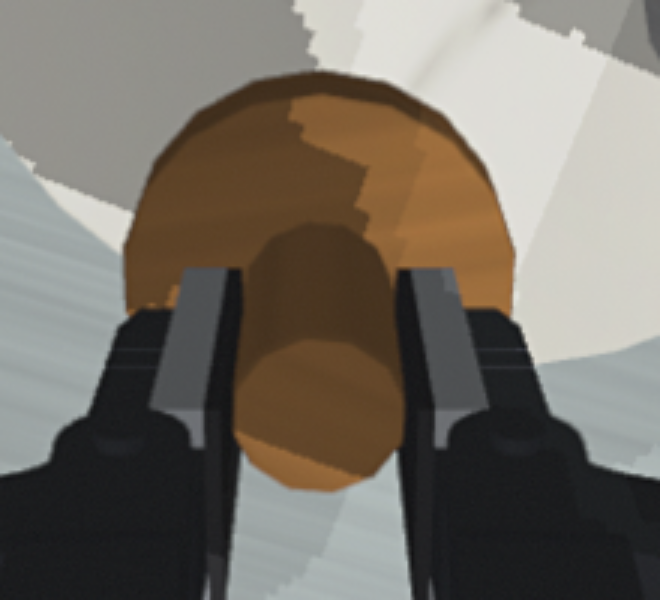

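Head rim and handle top match the zero-tilt prediction (band 8.3 px against 8.7), with a shift of about 1 mm, so the tamper is upright. I'll set it slightly further inward, at x=0.661, for margin to the edge.

```bash
python3 - <<'E'
from h import *
np.set_printoptions(precision=4,suppress=True)
a=[.661,.2225]
ctrl.line_to([*a,.075],.1)
ctrl.line_to([*a,.048],.08)
ctrl.wait(.2)
f0=ctrl.observe()['ft_force'][2];z=.048
while z>.036:
    z-=.001;ctrl.line_to([*a,z],.03);ctrl.wait(.05);f=ctrl.observe()['ft_force'][2]
    if f-f0>2.5:break
print(z,f0,f)
ctrl.gripper_to(.034);ctrl.wait(.2)
o=ctrl.observe();print(o['clock'],o['width'],o['position'],o['ft_force'])
ctrl.line_to([*a,.10],.1)
ctrl.line_to([.60,.15,.25],.25)
for n in('side','scene'):cv2.imwrite(f'pics/{n}8.png',ctrl.get_image(n))
print(ctrl.observe()['clock'])
E
```

```text
0.040999999999999995 -0.5740609159954667 5.306754534900949
24.4167 0.03439005203393318 [0.6609 0.2225 0.0407] [-0.008  -0.1174 -0.4674]
26.1167
```

View pics/side8.png

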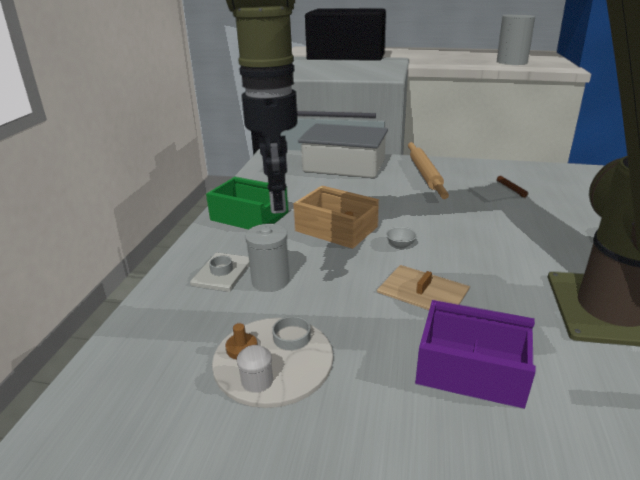

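View pics/scene8.png

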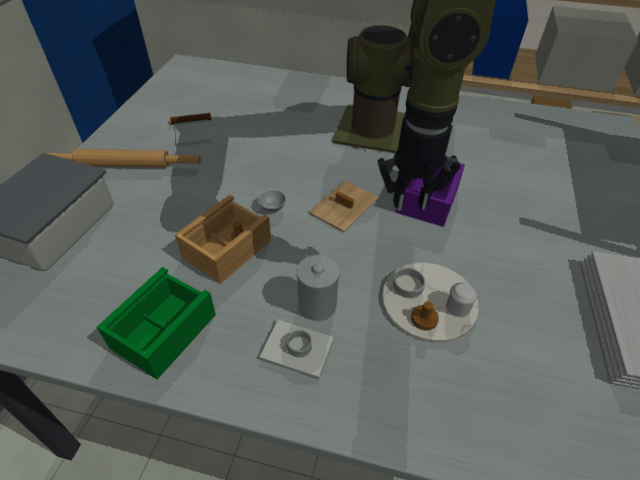

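Both views show the tamper upright on the board at scene (425,316) and side (241,343), the narrow tamper in the box, and nothing else moved. I'll put numbers on the margins and compare the bystanders with the first pictures.

```bash
python3 - <<'E'
from h import *
np.set_printoptions(precision=4,suppress=True)
for n in('scene','side'):
    im=cv2.imread(f'pics/{n}8.png');h=cv2.cvtColor(im,cv2.COLOR_BGR2HSV)
    m=cv2.inRange(h,(5,120,40),(20,255,255))
    r=(400,295,455,335) if n=='scene' else (215,315,262,362)
    mm=np.zeros_like(m);mm[r[1]:r[3],r[0]:r[2]]=m[r[1]:r[3],r[0]:r[2]]
    ys,xs=np.nonzero(mm);yb=ys.max()
    print(n,'px',xs.min(),xs.max(),ys.min(),yb,'top',xs[ys<ys.min()+4].mean(),'head',(xs.min()+xs.max())/2)
    w=[k for k in range(ys.min(),yb) if np.ptp(xs[ys==k])>=np.ptp(xs)-2]
    row=np.mean(w);L=plane(n,(xs.min()-.5,row),.021);R=plane(n,(xs.max()+.5,row),.021);print('centre',(L+R)/2,'dia',np.linalg.norm(L-R))
    old=cv2.imread(f'pics/{n}0.png');d=cv2.absdiff(im,old).max(2)>40
    for nm,X in dict(ring=[.585,.181,.034],nring=[.783,-.0035,.034],shaker=[.614,.293,.04],can=[.675,.0025,.09],dish=[.415,-.1845,.025]).items():
        u=proj(n,np.array([X]))[0].astype(int);print(nm,u,int(d[u[1]-14:u[1]+15,u[0]-14:u[0]+15].sum()),end='; ')
    print()
a=np.array([plane('side',(190+x/3.3-.4,220+y/3.3-.4),.012)[:2] for x,y in[(75,470),(471,455),(262,322),(120,580)]],np.float32)
print('board side',cv2.minEnclosingCircle(a))
im=cv2.imread('pics/scene8.png')[255:350,370:490];im2=cv2.imread('pics/side8.png')[300:410,200:340]
cv2.imwrite('pics/z8.png',np.hstack([cv2.resize(im,(400,317)),cv2.resize(im2,(400,317))]))
E
```

```text
scene px 412 437 302 329 top 427.3529411764706 head 424.5
centre [0.6608 0.2215 0.021 ] dia 0.052530251671864536
ring [409 280] 0; nring [300 339] 0; shaker [463 300] 0; can [317 278] 0; dish [271 200] 80; 
side px 226 256 324 358 top 238.34285714285716 head 241.0
centre [0.6646 0.2153 0.021 ] dia 0.05324046570000022
ring [290 328] 0; nring [221 261] 0; shaker [254 370] 0; can [267 243] 0; dish [400 235] 2; 
board side ((0.6084906458854675, 0.23094044625759125), 0.10280460119247437)
```

View pics/z8.png

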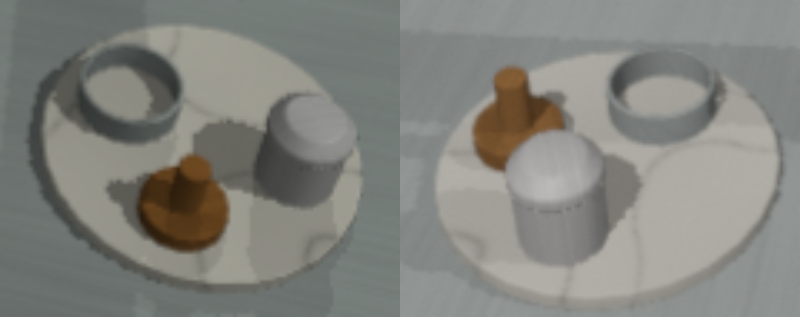

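```bash
python3 - <<'E'
from workcell import ctrl
print(ctrl.observe()['clock']); ctrl.sign_off()
E
```

```text
26.1167
the job is handed in; nothing more can be done
```

I finished the job and handed it in at 26.1 s of the 61 s allowed.

**What I did:**
- I slid the lid out of its grooves and laid it flat on the open bench at about (0.36, -0.01).
- The ring on the round board measured about 66 mm across, so I took the wide tamper from the back compartment.
- I stood it head down on the board at about (0.661, 0.222).

**Last checks:**
- **Tamper:** it stands upright with its whole head on the board, about 15 mm in from the edge. The gaps to the ring and the shaker are about 25–30 mm, taken from measured positions.
- **Narrow tamper:** it is still standing in the box.
- **Bystanders:** both rings, the shaker and the canister showed no change from the first pictures in either view.

**What disagreed:**
- **Finger contact:** a finger linkage touched the box's side lip with about 6 N on the first descent. I backed off and gripped the handle 6 mm higher.
- **Dish:** the scene view showed 80 changed pixels around it but the side view only 2. I took that to be the lid's edge and shadow having gone, since the dish sits at the same pixels as before.
- **Position estimates:** the scene and side views differ by up to about 7 mm on the tamper's position and the board's centre. The edge margin holds on either one.

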